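# Swap two reference discs between spectrometer sample cups

### The arm

A 6-joint arm with a two-finger parallel gripper is mounted at the origin on a cart in front of the work surface, level with it; the furniture and walls round the work are solid. World frame = base frame: x ahead of the robot, y to its left, z up, the work surface at z = 0. Lengths are in mm, angles in degrees, forces in N, time in s.
With the tool pointing down it reaches from about 350 to 850 mm from the base axis. Payload 8.1 kg.
Tool frame: the origin (TCP) lies at the centre of the arm's flange, where the gripper is bolted on; the fingertips stand 173 mm ahead of it and the grasp point (between the pads) lies 155 mm ahead of it; z points along the fingers, y is the line along which they close (so a half turn about z gives the same grasp; the last joint's range is limited). The gripper opens to 85 mm and grips with 20 to 120 N. Pads are 22 mm wide; open, the fingers measure 114 mm over their backs; the gripper's body (76 mm by 85 mm) begins 54 mm behind the grasp point. The pads swing forward as they close: fully open they stand 13 mm farther back than shut.
Start: joints at [65.008, 7.471, 85.268, -0, 87.261, -4.893], TCP at [206.169, 563.472, 404.692] pointing down, gripper open.
Joint ranges: [-169.43, 169.43], [-51.17, 129.36], [1.28, 143.12], [-76.62, 256.62], [0, 156.53], [-152.29, 152.29]. Speed limits (degrees/s): [136.94, 136.94, 159.86, 180, 180, 180].

### API

Orientations are given as [roll, pitch, yaw] about the fixed x, y, z axes, in that order (R = Rz(yaw) Ry(pitch) Rx(roll)).
In Python, from bench import * gives the robot as it stands.
- The arm moves only by the shell command python3 -m jog 'ROWS' [FORCE]. ROWS is text: rows parted by semicolons, each of 7 numbers parted by spaces: the shift along the tool's x, y, z scaled (see below), then the turn, a rotation vector about the tool's x, y, z scaled (see below), then the closure, from -1 (fully open) to 1 (shut). In form: tx ty tz wx wy wz hand; .... A call has 1 to 5 rows; each row shifts and turns the commanded pose from where the row before left it, along the tool's axes as they then stand; what a row does not reach is not made up. The controller multiplies each number of a shift by 0.1 m and each number of a turn by 60 degrees. A row lasts 1/8 s, in which the tool goes at most 62.5 mm and 10.7 degrees, less where a joint would pass 70% of its speed; a pose out of reach is approached as far as the arm can. A call with a number of a shift or a turn outside -1 to 1 is refused whole. A call with a gripper value outside its range is refused whole. The fingers move at their own pace and stop on an object; FORCE is the grip in N (left out, the last holds). Time passes only in rows, so rows that do not move let the fingers close. It gives the time, the measured TCP pose, the force, the opening and the grip force at its end, in the units of the state.
- sense(): the state, without advancing time (a new reading comes with each control period).
- snapshot(name): name is "side" or "top"; returns a dict with "img" (420x560x3 uint8, red, green, blue), "fx", "fy", "cx", "cy" (pixels), "extrinsics" (4x4, takes a point from camera to world coordinates). Camera axes: x right, y down, z forward; pixel columns grow to the right and rows downward; lengths in mm; the calibration is good to about 2 mm. A picture is of the moment at which its call begins. There is no depth.
- hand_in(): hands the job in; it is judged then, once.
The state is a dict: "time": time; "joint_pos": joint angles; "qd": joint speeds; "joint_efforts": joint torques, N m; "tool_pos": TCP position; "tcp_rot": TCP orientation; "ft_force": force on the tool from outside, world axes, zero at the start; "wrist_torque": the same for the moment, N m; "finger_gap": finger opening in mm; "grip_force": force on a finger pad.
Only numpy, scipy, OpenCV 4.12 (cv2) and the standard library are available. Lean on these libraries where they do the work, as an engineer would, in place of code of your own. Each camera call takes 0.05 s, during which the arm holds its last target. There are 200 camera calls.

### The job

The brass and the aluminium reference discs were loaded into each other's sample cups: swap them, so that the brass disc lies flat on the ledge in the blue cup and the aluminium disc in the red cup, each cup standing upright in the seat of its own colour. A disc lies too deep in its cup to be gripped: set the cup down over the ejector post, which pushes the disc up out of the mouth, then lift the disc off from above; the first disc waits on the white pad until the second one has been pushed out. Keep the discs face up and off the worktop, and leave the small jar and the amber bottle where they are.

Things in the scene. Friction and masses are not known exactly. Their poses are not given: they have to be found in the camera images.
- disc_brass: Brass (golden) reference disc, loose: solid cylinder 48 mm wide, 10 mm high. Origin: centre of its underside, z up (face up). Starts in the red cup; belongs in the blue cup. Seated, its underside is 12 mm above the cup's underside; let go in the mouth, it slides down the bore onto the ledge.
- disc_aluminium: Aluminium (silver-grey) reference disc, loose: solid cylinder 48 mm wide, 10 mm high. Origin: centre of its underside, z up (face up). Starts in the blue cup; belongs in the red cup. Seated, its underside is 12 mm above the cup's underside; let go in the mouth, it slides down the bore onto the ledge.
- cup_blue: Blue sample cup, loose: tube 63 mm wide, 27 mm high. Origin: centre of its underside, z up. A ledge inside, 12 mm above the underside, carries a disc; the hole through it is 31 mm wide, flaring to 40 mm below. Bore 51 mm wide above the ledge, chamfered from 22 mm height to 58 mm at the mouth. Starts in the blue seat with the aluminium disc in it, the disc's top 5 mm below the mouth: no room for fingers round it.
- cup_red: Red sample cup, loose: tube 63 mm wide, 27 mm high. Origin: centre of its underside, z up. A ledge inside, 12 mm above the underside, carries a disc; the hole through it is 31 mm wide, flaring to 40 mm below. Bore 51 mm wide above the ledge, chamfered from 22 mm height to 58 mm at the mouth. Starts in the red seat with the brass disc in it, the disc's top 5 mm below the mouth: no room for fingers round it.
- seat_blue: Blue-ringed cup seat, fixed: low grey round base 96 mm wide, 10 mm high, with a recess for a cup, 70 mm wide at its floor and 78 mm at the top; the floor is 5 mm above the worktop. Origin: centre of its underside, on the worktop, z up. The blue cup belongs in it.
- seat_red: Red-ringed cup seat, fixed: low grey round base 96 mm wide, 10 mm high, with a recess for a cup, 70 mm wide at its floor and 78 mm at the top; the floor is 5 mm above the worktop. Origin: centre of its underside, on the worktop, z up. The red cup belongs in it.
- ejector: Ejector, fixed: steel post 22 mm wide with a flat white tip 45 mm above the worktop, on a dark metal foot 84 mm wide, 8 mm high. Origin: centre of the foot's underside, on the worktop, z up. A cup lowered over it stands on the foot (mouth 35 mm above the worktop) while its disc stays behind, loose on the slick tip, underside 10 mm above the mouth.
- pad: White porcelain pad, fixed, the clean free spot: flat round top 62 mm wide, 14 mm above the worktop, on a foot 86 mm wide, 7 mm high. Origin: centre of its underside, on the worktop, z up.
- jar: Bystander, loose: small clear jar with a black lid, 41 mm in diameter, 33 mm high. Origin: centre of its underside. To be left alone.
- amber_bottle: Bystander, loose: small dark amber bottle with a black cap, 58 mm in diameter, 112 mm high. Origin: centre of its underside. To be left alone.
Things that resemble listed ones, but are neither listed nor needed, are in the scene too. What is shaped like the pad but black, purple or turquoise is not meant.

How it is judged (in metres and radians):
On the way, in this order (a step that is already met when the one before it is completed fails the run):
1. one cup is set down over the ejector post and its disc stands on the post's tip, above the mouth (((horizontal distance between disc_brass and ejector below 0.012 m and horizontal distance between cup_red and ejector below 0.01 m and height (world z) of disc_brass above 0.041 m and height (world z) of cup_red below 0.014 m) or (horizontal distance between disc_aluminium and ejector below 0.012 m and horizontal distance between cup_blue and ejector below 0.01 m and height (world z) of disc_aluminium above 0.041 m and height (world z) of cup_blue below 0.014 m))), for 0.2 s.
2. that disc rests on the white pad (((horizontal distance between disc_brass and pad below 0.025 m and z of disc_brass in the frame of pad between 0.011 and 0.018 m) or (horizontal distance between disc_aluminium and pad below 0.025 m and z of disc_aluminium in the frame of pad between 0.011 and 0.018 m))), for 0.2 s.
3. while it waits there, the other cup is set down over the ejector post and its disc stands on the tip ((((horizontal distance between disc_brass and pad below 0.025 m and z of disc_brass in the frame of pad between 0.011 and 0.018 m) and (horizontal distance between disc_aluminium and ejector below 0.012 m and horizontal distance between cup_blue and ejector below 0.01 m and height (world z) of disc_aluminium above 0.041 m and height (world z) of cup_blue below 0.014 m)) or ((horizontal distance between disc_aluminium and pad below 0.025 m and z of disc_aluminium in the frame of pad between 0.011 and 0.018 m) and (horizontal distance between disc_brass and ejector below 0.012 m and horizontal distance between cup_red and ejector below 0.01 m and height (world z) of disc_brass above 0.041 m and height (world z) of cup_red below 0.014 m)))), for 0.2 s.
At the end, for the whole second after the job is handed in: Brass disc on the ledge of the blue cup, aluminium disc in the red cup (within 6 mm of the axis, underside 9 to 15.5 mm up, tilt under 0.1 rad); each cup in its own colour's seat (within 9 mm, underside 2 to 8 mm up, tilt under 0.08 rad); all released and at rest (horizontal distance between disc_brass and cup_blue below 0.006 m and z of disc_brass in the frame of cup_blue between 0.009 and 0.0155 m and angle between each of disc_brass, disc_aluminium's own z axis and vertical below 0.1 rad and horizontal distance between cup_blue and seat_blue below 0.009 m and z of cup_blue in the frame of seat_blue between 0.002 and 0.008 m and angle between each of cup_blue, cup_red's own z axis and vertical below 0.08 rad and linear speed of each of disc_brass, cup_blue, disc_aluminium, cup_red below 0.02 m/s and horizontal distance between disc_aluminium and cup_red below 0.006 m and z of disc_aluminium in the frame of cup_red between 0.009 and 0.0155 m and horizontal distance between cup_red and seat_red below 0.009 m and z of cup_red in the frame of seat_red between 0.002 and 0.008 m); the robot touches nothing.
It fails at once if a disc is turned on edge or over (tilted more than 0.8 rad) (angle between any of disc_aluminium, disc_brass's own z axis and vertical above 0.8 rad).
It fails at once if a disc touches the worktop (underside centre below 3 mm) (height (world z) of any of disc_aluminium, disc_brass below 0.003 m).
It fails at once if the jar or the amber bottle is moved by more than 20 mm (distance of any of jar, amber_bottle from where it was at the start of the episode above 0.02 m).
It also fails if it takes over 136 s, if anything falls off the work surface, if the arm or the gripper's body presses on something with over 40 N, if the wrist force passes 120 N, or if a joint passes its speed limit or range.

## Working session

There is one attempt and no reset: what is moved stays moved. The work goes in short steps, Python scripts to look and compute and a shell command to move; the robot and the scene stay as the last step left them, time stands still between calls to the robot, and variables do not carry over. Pictures are saved under pics/ and viewed, at most 16 in all, crops included, and the job is handed in when it is done.

```bash
ls; mkdir -p pics
python3 - <<'E'
from bench import *
import cv2
s=sense();print(s)
for n in("top","side"):
    d=snapshot(n);cv2.imwrite(f"pics/{n}0.png",d["img"][:,:,::-1]);print(n,d["fx"],d["fy"],d["cx"],d["cy"],d["extrinsics"])
E
```

```text
pics
{'time': 0.0, 'joint_pos': array([ 6.50073238e+01,  7.51525264e+00,  8.53286232e+01,  1.06517771e-03,
        8.72603218e+01, -4.89335907e+00]), 'qd': array([ 0.03324652, -0.04558899,  0.0873895 , -0.00287898, -0.06491742,
        0.03871214]), 'joint_efforts': array([ 6.35672623e-04, -5.69393742e+01, -5.00555348e+01, -1.58427383e-04,
        1.45829382e-02,  1.00303151e-05]), 'tool_pos': array([206.07374016, 563.26523751, 403.6489106 ]), 'tcp_rot': array([-1.79896273e+02, -9.94819253e-03,  1.59900622e+02]), 'ft_force': array([-0.06754102,  0.0706704 , -0.06292358]), 'wrist_torque': array([ 0.00190326,  0.02270983, -0.03582625]), 'grip_force': 0.0, 'finger_gap': 85.36409087256067}
top 533.4932571180267 533.4932571180267 282.62475666379385 213.841786905409 [[ 8.71113481e-03 -9.96267061e-01  8.58839879e-02  4.06737712e+02]
 [-9.99902344e-01 -7.73982390e-03  1.16360748e-02 -2.92555442e+01]
 [-1.09279111e-02 -8.59769642e-02 -9.96237192e-01  1.35377754e+03]
 [ 0.00000000e+00  0.00000000e+00  0.00000000e+00  1.00000000e+00]]
side 379.647326702448 379.647326702448 274.25104865471144 208.1310209786319 [[-9.88797292e-01 -8.10659607e-02  1.25332457e-01  4.16765486e+02]
 [-1.48550210e-01  4.52396981e-01 -8.79357610e-01  8.09206561e+02]
 [ 1.45859445e-02 -8.88124587e-01 -4.59371275e-01  4.63642860e+02]
 [ 0.00000000e+00  0.00000000e+00  0.00000000e+00  1.00000000e+00]]
```

View pics/top0.png

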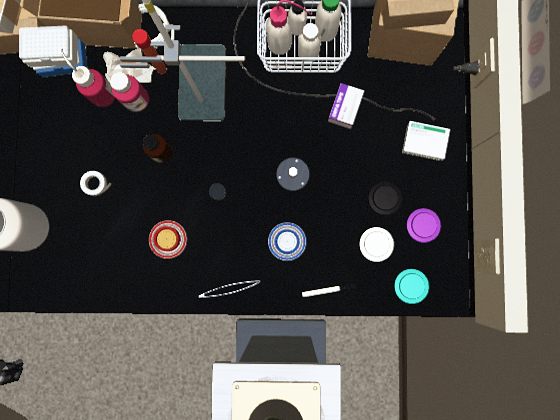

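View pics/side0.png

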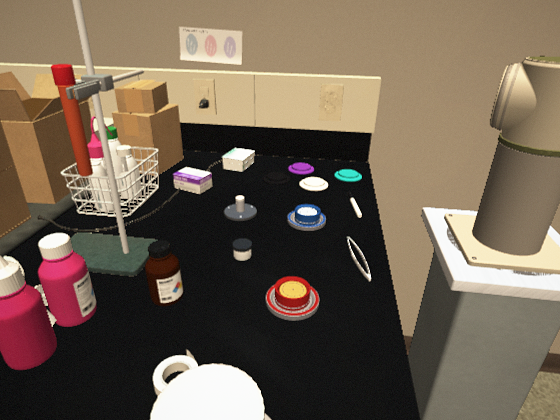

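Top view: red cup with the brass disc at (168,239), blue cup with the grey disc at (287,241), ejector at (293,173), white pad at (377,244). The pad lookalikes are black (385,197), purple (424,225) and turquoise (411,286). Bystanders are the jar (217,191) and the bottle (155,147). The white ring at (94,183) and the mug at (15,225) could also be mistaken for white targets, but they are the wrong shape.

```bash
cat > h.py <<'E'
import numpy as np, cv2
from bench import *
def ray(d,u,v,z):
    E=np.array(d["extrinsics"]);r=E[:3,:3]@[(u-d["cx"])/d["fx"],(v-d["cy"])/d["fy"],1];o=E[:3,3]
    return (o+r*(z-o[2])/r[2])[:2]
def proj(d,p):
    E=np.array(d["extrinsics"]);q=E[:3,:3].T@(np.array(p)-E[:3,3])
    return np.array([d["fx"]*q[0]/q[2]+d["cx"],d["fy"]*q[1]/q[2]+d["cy"]])
def blob(d,near,rad,lo,hi,z,hull=True):
    """centre (world) and size of the coloured blob near a pixel, outline cast on plane z"""
    hsv=cv2.cvtColor(d["img"],cv2.COLOR_RGB2HSV);m=np.zeros(hsv.shape[:2],np.uint8)
    cv2.circle(m,tuple(int(a) for a in near),rad,255,-1)
    h=hsv.astype(int)
    k=(h[...,0]>=lo[0])&(h[...,0]<=hi[0]) if lo[0]<=hi[0] else (h[...,0]>=lo[0])|(h[...,0]<=hi[0])
    k&=(h[...,1]>=lo[1])&(h[...,1]<=hi[1])&(h[...,2]>=lo[2])&(h[...,2]<=hi[2])
    k=(k*255).astype(np.uint8)&m
    cs,_=cv2.findContours(k,cv2.RETR_EXTERNAL,cv2.CHAIN_APPROX_NONE)
    if not cs:return None
    c=np.vstack([a for a in cs if cv2.contourArea(a)>8] or cs)
    c=cv2.convexHull(c)[:,0]
    w=np.array([ray(d,u,v,z) for u,v in c],np.float32)
    (x,y),r=cv2.minEnclosingCircle(w);e=c.mean(0)
    return np.round([x,y,2*r,*e,*(w.max(0)-w.min(0))],1)
E
python3 - <<'E'
from h import *
t=snapshot("top");s=snapshot("side")
A=(0,0,0);
print("seatR top",blob(t,(168,239),24,(0,0,60),(180,255,255),10))
print("seatB top",blob(t,(287,241),24,(0,0,60),(180,255,255),10))
print("brass top",blob(t,(168,239),16,(12,90,120),(35,255,255),27))
print("alu top",blob(t,(287,241),12,(0,0,130),(180,90,255),27))
print("ej foot top",blob(t,(293,173),22,(0,0,40),(180,255,255),8))
print("ej tip top",blob(t,(293,173),8,(0,0,190),(180,60,255),45))
print("pad top",blob(t,(377,244),22,(0,0,120),(180,60,255),7))
print("jar top",blob(t,(217,191),14,(0,0,30),(180,255,255),33))
print("seatR side",blob(s,(292,300),36,(0,0,60),(180,255,255),10))
print("brass side",blob(s,(293,288),22,(12,90,140),(35,255,255),27))
print("ej tip side",blob(s,(240,200),8,(0,0,170),(180,70,255),45))
print("pad side",blob(s,(314,184),18,(0,0,120),(180,60,255),14))
print("bluecup side",blob(s,(308,216),24,(95,120,40),(130,255,255),20))
print("redcup side",blob(s,(293,295),32,(170,120,40),(8,255,255),20))
a=t["img"][130:300,140:450];cv2.imwrite("pics/c1.png",cv2.resize(a[:,:,::-1],None,fx=2.5,fy=2.5,interpolation=2))
E
```

```text
seatR top [456.9 277.   98.4 166.8 238.6  96.   94.3]
seatB top [454.2 -24.4  98.5 288.1 241.5  95.8  95.8]
brass top [457.2 276.1  49.4 166.7 238.6  47.4  47.6]
alu top [453.4 -25.1  49.8 285.7 241.2  49.7  47.3]
ej foot top [625.9 -37.3  86.4 292.7 174.2  85.   84.1]
ej tip top [626.4 -37.5  21.4 292.5 171.   20.1  17.4]
pad top [ 448.7 -249.3   87.4  375.5  244.4   85.6   85.5]
jar top [575.4 150.6  45.5 216.9 191.8  42.8  40.3]
seatR side [456.3 275.8 120.  292.7 300.1  97.  120. ]
brass side [457.6 277.2  49.2 292.  289.2  48.7  46.3]
ej tip side [625.7 -32.   36.  239.5 197.9  21.4  35.2]
pad side [ 448.4 -234.3   99.3  312.7  183.4   83.3   95.5]
bluecup side [456.8 -23.3 121.7 304.2 214.8  87.9 121.7]
redcup side [457.6 281.4 106.2 294.2 297.8  91.4 105.8]
```

View pics/c1.png

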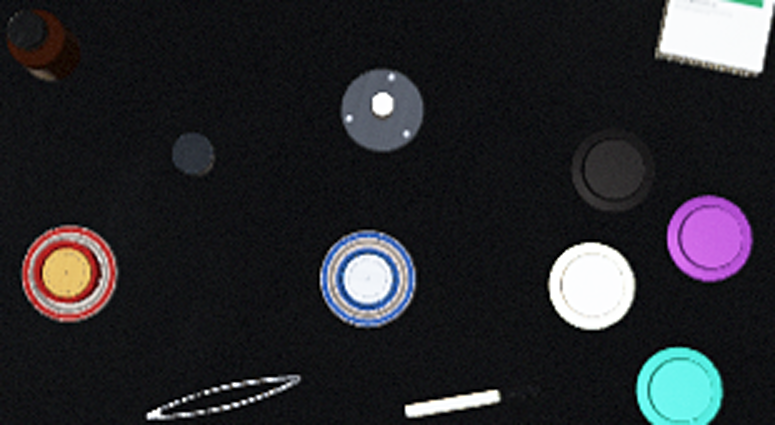

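The choices check out in the crop: sizes and heights agree with the ones given. First the red cup: square the tool up to yaw 180, then fly over it. After that tx=-dX, ty=dY, tz=-dZ.

```bash
python3 -m jog '0 0 0 0 0 -0.168 -1; 0 0 0 0 0 -0.167 -1; 0 0 0 0 0 0 -1'
python3 -m jog '-0.31 -0.36 0.2 0 0 0 -1; -0.31 -0.36 0.2 0 0 0 -1; -0.31 -0.36 0.2 0 0 0 -1; -0.31 -0.36 0.2 0 0 0 -1; -0.31 -0.36 0.2 0 0 0 -1'
python3 -m jog '-0.31 -0.36 0.0 0 0 0 -1; -0.31 -0.36 0.0 0 0 0 -1; -0.31 -0.36 0.0 0 0 0 -1; 0 0 0 0 0 0 -1; 0 0 0 0 0 0 -1'
```

```text
time: 0.57
tool_pos: [206.2, 563.4, 404.4]
tcp_rot: [-180.0, -0.0, 179.9]
ft_force: [0.2, -0.2, 0.5]
finger_gap: 85.4
grip_force: 0.0
time: 1.2
tool_pos: [361.9, 382.2, 304.2]
tcp_rot: [180.0, 0.0, 179.7]
ft_force: [0.6, 1.3, -0.2]
finger_gap: 85.0
grip_force: 0.0
time: 1.82
tool_pos: [454.0, 275.5, 304.6]
tcp_rot: [180.0, -0.0, 179.8]
ft_force: [0.3, 0.4, -1.1]
finger_gap: 85.2
grip_force: 0.0
```

```bash
python3 -m jog '-0.03 0.01 0.3 0 0 0 -1; 0 0 0.3 0 0 0 -1; 0 0 0.3 0 0 0 -1; 0 0 0.1 0 0 0 -1; 0 0 0 0 0 0 -1'
python3 - <<'E'
from h import *
for n in("top","side"):
    d=snapshot(n);p=proj(d,(457,276.5,40));u,v=p.astype(int);a=d["img"][max(0,v-75):v+75,max(0,u-100):u+100]
    cv2.imwrite(f"pics/g1{n}.png",cv2.resize(a[:,:,::-1],(800,600) if a.shape[1]==200 else None,fx=3,fy=3,interpolation=2))
E
```

```text
time: 2.45
tool_pos: [456.5, 277.1, 204.4]
tcp_rot: [-180.0, -0.1, -180.0]
ft_force: [-0.1, -0.4, 0.5]
finger_gap: 85.2
grip_force: 0.0
```

View pics/g1side.png

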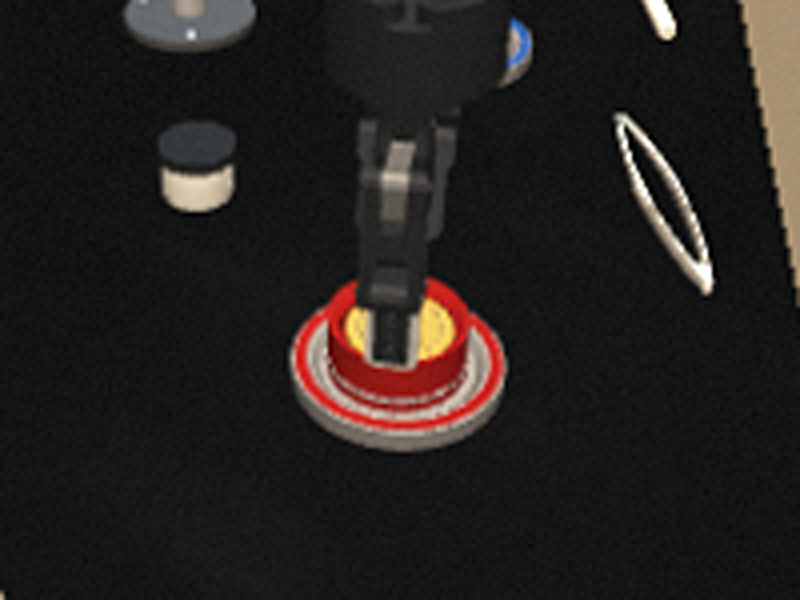

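The side crop shows the finger over the cup wall, centred to about 2 mm: finger at (393,340), cup axis at (399,340). Lower, grip and lift.

```bash
python3 -m jog '0 0 0.12 0 0 0 -1; 0 0 0.09 0 0 0 -1; 0 0 0 0 0 0 -1; 0 0 0 0 0 0 1; 0 0 0 0 0 0 1' 50
python3 -m jog '0 0 0 0 0 0 1; 0 0 0 0 0 0 1; 0 0 0 0 0 0 1; 0 0 0 0 0 0 1' 50
```

```text
time: 3.18
tool_pos: [457.6, 276.6, 184.5]
tcp_rot: [180.0, 0.1, 180.0]
ft_force: [-0.1, -0.5, 1.4]
finger_gap: 61.6
grip_force: 55.0
time: 3.68
tool_pos: [457.5, 276.6, 184.4]
tcp_rot: [180.0, 0.1, -180.0]
ft_force: [-0.7, 0.3, 5.1]
finger_gap: 61.6
grip_force: 55.2
```

```bash
python3 -m jog '0 0 -0.15 0 0 0 1; 0 0 -0.3 0 0 0 1; 0 0 -0.3 0 0 0 1; 0 0 0 0 0 0 1'
python3 -m jog '-0.1 -0.14 0 0 0 0 1; -0.2 -0.35 0 0 0 0 1; -0.2 -0.4 0 0 0 0 1; -0.2 -0.4 0 0 0 0 1; -0.2 -0.4 0 0 0 0 1'
python3 -m jog '-0.2 -0.4 0 0 0 0 1; -0.2 -0.4 0 0 0 0 1; -0.2 -0.35 0 0 0 0 1; -0.18 -0.3 0 0 0 0 1; 0 0 0 0 0 0 1'
python3 - <<'E'
from h import *
for n in("top","side"):
    d=snapshot(n);p=proj(d,(626,-37.5,60));u,v=p.astype(int);a=d["img"][max(0,v-60):v+60,max(0,u-80):u+80]
    cv2.imwrite(f"pics/g2{n}.png",cv2.resize(a[:,:,::-1],(800,600),interpolation=2))
print(sense()["tool_pos"])
s=d
for z in (83,87):print("redcup side",blob(s,proj(s,(626,-37,z)),22,(170,120,40),(8,255,255),z))
E
```

```text
time: 4.18
tool_pos: [458.3, 277.0, 261.7]
tcp_rot: [179.9, 0.3, 180.0]
ft_force: [0.5, 0.6, -4.8]
finger_gap: 61.3
grip_force: 55.9
time: 4.8
tool_pos: [547.0, 105.1, 256.5]
tcp_rot: [-180.0, -0.2, 180.0]
ft_force: [0.4, 0.7, -4.4]
finger_gap: 61.5
grip_force: 55.9
time: 5.42
tool_pos: [625.2, -40.9, 256.4]
tcp_rot: [-180.0, -0.1, 179.8]
ft_force: [-0.4, -0.3, -4.4]
finger_gap: 61.5
grip_force: 56.3
[624.38486768 -38.42142464 256.45524073]
redcup side [628.2 -61.3 131.8 239.9 179.7  80.  131.6]
redcup side [626.  -52.2 130.5 239.9 179.7  79.2 130.3]
```

View pics/g2side.png

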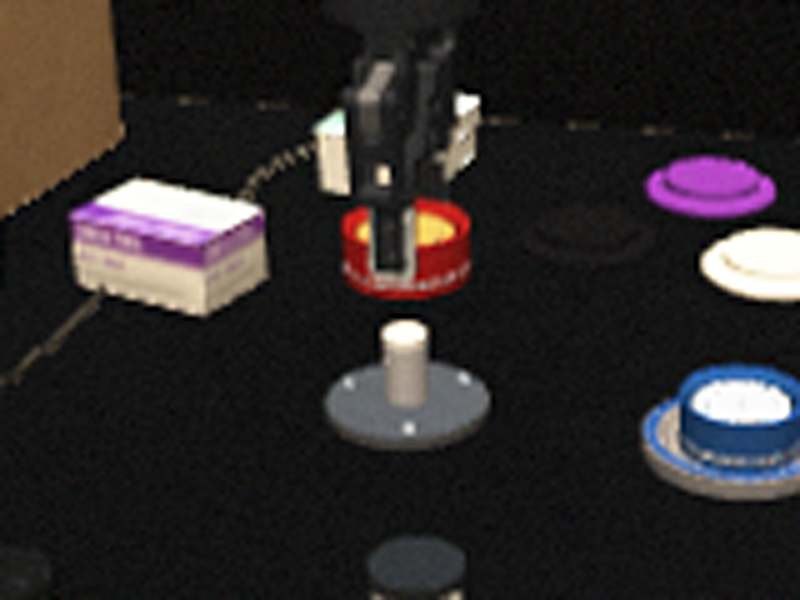

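The side crop shows the cup level above the post: cup axis at (407,250), post at (405,360), foot centre at (408,400). That lines up in x, so lower it.

```bash
python3 -m jog '-0.01 0.01 0.25 0 0 0 1; 0 0 0.08 0 0 0 1; 0 0 0.08 0 0 0 1; 0 0 0.08 0 0 0 1; 0 0 0.06 0 0 0 1'
python3 -m jog '0 0 0.06 0 0 0 1; 0 0 0.06 0 0 0 1; 0 0 0 0 0 0 1; 0 0 0 0 0 0 1'
python3 -m jog '0 0 0.01 0 0 0 1; 0 0 0 0 0 0 1'
```

```text
time: 6.15
tool_pos: [626.5, -36.5, 203.9]
tcp_rot: [-180.0, 0.1, -180.0]
ft_force: [0.7, 0.0, -1.9]
finger_gap: 61.1
grip_force: 56.5
time: 6.65
tool_pos: [626.3, -36.6, 191.9]
tcp_rot: [-180.0, 0.0, 180.0]
ft_force: [-0.3, -1.0, -1.5]
finger_gap: 61.0
grip_force: 56.5
time: 6.9
tool_pos: [626.2, -36.5, 190.8]
tcp_rot: [-180.0, 0.0, -180.0]
ft_force: [-0.2, -0.3, -2.2]
finger_gap: 61.3
grip_force: 56.5
```

```bash
python3 -m jog '0 0 0.02 0 0 0 1; 0 0 0 0 0 0 1'
python3 -m jog '0 0 0.012 0 0 0 1; 0 0 0 0 0 0 1'
```

```text
time: 7.15
tool_pos: [626.0, -36.5, 188.4]
tcp_rot: [180.0, -0.0, -180.0]
ft_force: [0.4, 0.0, -1.9]
finger_gap: 61.1
grip_force: 56.5
time: 7.4
tool_pos: [626.2, -36.5, 187.5]
tcp_rot: [180.0, 0.0, -180.0]
ft_force: [-0.1, 0.1, -1.3]
finger_gap: 61.3
grip_force: 56.5
```

Release gently, rise straight up and look.

```bash
python3 -m jog '0 0 0 0 0 0 0.2; 0 0 0 0 0 0 -1; 0 0 0 0 0 0 -1; 0 0 0 0 0 0 -1'
python3 -m jog '0 0 -0.2 0 0 0 -1; 0 0 -0.3 0 0 0 -1; 0 0 -0.2 0 0 0 -1; 0 0 0 0 0 0 -1'
python3 - <<'E'
from h import *
d=snapshot("side");u,v=proj(d,(626,-37.5,30)).astype(int);a=d["img"][v-60:v+60,u-80:u+80]
cv2.imwrite("pics/g3.png",cv2.resize(a[:,:,::-1],(800,600),interpolation=2))
print(blob(d,proj(d,(626,-37,55)),16,(12,90,140),(35,255,255),55),proj(d,(626,-37,55)))
E
```

```text
time: 7.9
tool_pos: [626.3, -36.6, 187.7]
tcp_rot: [-180.0, 0.0, 180.0]
ft_force: [-0.6, -0.5, -0.6]
finger_gap: 85.0
grip_force: 0.0
time: 8.4
tool_pos: [627.4, -36.7, 260.8]
tcp_rot: [-180.0, 0.3, -180.0]
ft_force: [0.5, 0.2, -0.3]
finger_gap: 85.5
grip_force: 0.0
[624.5 -27.3  67.4 240.7 195.7  48.6  65.9] [239.71769927 193.52570368]
```

View pics/g3.png

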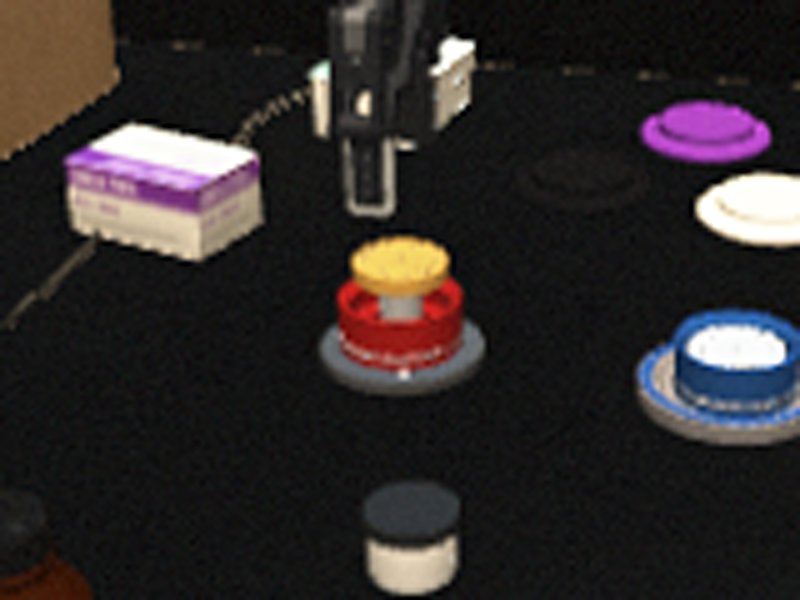

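The side crop shows the brass disc level at (400,265) on the post, above the red cup which stands on the foot. Now lift the disc off.

```bash
python3 -m jog '0 0 0.2 0 0 0 -1; 0 0 0.15 0 0 0 -1; 0 0 0.08 0 0 0 -1; 0 0 0 0 0 0 -1; 0 0 0 0 0 0 -1'
python3 -c "
from h import *
s=sense();print(s['tool_pos'])
d=snapshot('side');u,v=proj(d,(626,-37.5,50)).astype(int);a=d['img'][v-30:v+30,u-40:u+40]
cv2.imwrite('pics/g4.png',cv2.resize(a[:,:,::-1],(640,480),interpolation=2))"
```

```text
time: 9.07
tool_pos: [626.4, -36.5, 214.8]
tcp_rot: [-180.0, 0.0, -180.0]
ft_force: [0.7, -0.7, -0.2]
finger_gap: 85.4
grip_force: 0.0
[626.42306287 -36.53417222 214.77112575]
```

View pics/g4.png

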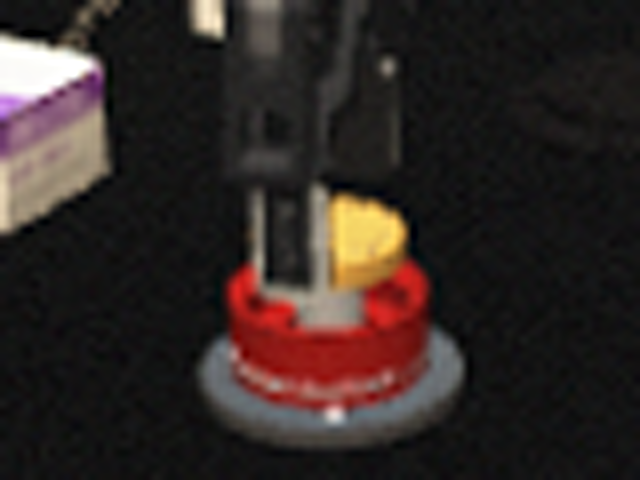

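```bash
python3 -m jog '0 0 -0.02 0 0 0 -1; 0 0 0 0 0 0 0; 0 0 0 0 0 0 0.2; 0 0 0 0 0 0 0.3; 0 0 0 0 0 0 0.5' 30
python3 -m jog '0 0 0 0 0 0 0.5; 0 0 0 0 0 0 0.5; 0 0 0 0 0 0 0.5' 30
python3 -c "
from h import *
d=snapshot('side');u,v=proj(d,(626,-37.5,50)).astype(int);a=d['img'][v-30:v+30,u-40:u+40]
cv2.imwrite('pics/g5.png',cv2.resize(a[:,:,::-1],(640,480),interpolation=2))"
```

```text
time: 9.75
tool_pos: [626.3, -36.5, 216.9]
tcp_rot: [-180.0, 0.0, -180.0]
ft_force: [-0.7, 0.6, 4.3]
finger_gap: 46.4
grip_force: 30.7
time: 10.12
tool_pos: [626.3, -36.6, 216.8]
tcp_rot: [-180.0, 0.0, -180.0]
ft_force: [-1.3, 0.4, 4.7]
finger_gap: 46.2
grip_force: 30.9
```

View pics/g5.png

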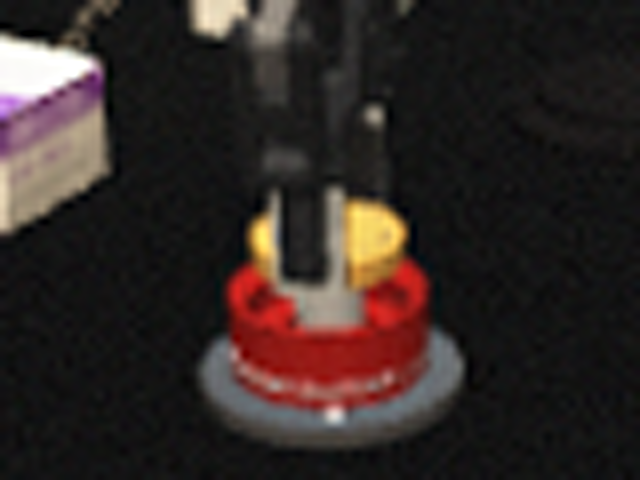

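The tips end at about the disc's underside (finger bottom row 285, disc edge row 290), so the grip is good. Carry the disc to the pad.

```bash
python3 -m jog '0 0 -0.1 0 0 0 0.5; 0 0 -0.25 0 0 0 0.5; 0 0 -0.15 0 0 0 0.5; 0.1 -0.13 0 0 0 0 0.5; 0.28 -0.33 0 0 0 0 0.5'
python3 -m jog '0.36 -0.43 0 0 0 0 0.5; 0.36 -0.43 0 0 0 0 0.5; 0.36 -0.43 0 0 0 0 0.5; 0.22 -0.26 0 0 0 0 0.5; 0.1 -0.12 0 0 0 0 0.5'
python3 -m jog '0 0 0.2 0 0 0 0.5; 0 0 0.2 0 0 0 0.5; 0 0 0.2 0 0 0 0.5; 0 0 0 0 0 0 0.5; 0 0 0 0 0 0 0.5'
```

```text
time: 10.8
tool_pos: [587.6, -82.6, 265.9]
tcp_rot: [180.0, -0.0, -179.9]
ft_force: [-0.4, -1.5, -2.3]
finger_gap: 46.4
grip_force: 31.3
time: 11.42
tool_pos: [445.9, -250.9, 265.4]
tcp_rot: [180.0, -0.1, 179.9]
ft_force: [-0.3, -0.1, -2.1]
finger_gap: 46.4
grip_force: 31.4
time: 12.05
tool_pos: [448.3, -249.5, 206.9]
tcp_rot: [-180.0, 0.0, -180.0]
ft_force: [0.1, -0.1, -0.8]
finger_gap: 46.6
grip_force: 31.4
```

```bash
python3 -m jog '0 0 0.12 0 0 0 0.5; 0 0 0.06 0 0 0 0.5; 0 0 0 0 0 0 0.5; 0 0 0 0 0 0 0.5'
python3 -m jog '0 0 0.02 0 0 0 0.5; 0 0 0 0 0 0 0.5; 0 0 0 0 0 0 0.5'
```

```text
time: 12.55
tool_pos: [448.3, -249.6, 188.6]
tcp_rot: [-180.0, 0.0, -180.0]
ft_force: [-0.1, -0.0, -1.6]
finger_gap: 46.5
grip_force: 31.4
time: 12.92
tool_pos: [448.2, -249.6, 186.6]
tcp_rot: [-180.0, 0.0, 180.0]
ft_force: [-0.8, 0.3, -2.1]
finger_gap: 45.9
grip_force: 31.4
```

```bash
python3 -m jog '0 0 0.01 0 0 0 0.5; 0 0 0 0 0 0 0.3; 0 0 0 0 0 0 0; 0 0 0 0 0 0 -1; 0 0 0 0 0 0 -1'
python3 -m jog '0 0 -0.15 0 0 0 -1; 0 0 -0.35 0 0 0 -1; 0 0 -0.3 0 0 0 -1; -0.2 0.23 0 0 0 0 -1; -0.36 0.43 0 0 0 0 -1'
python3 -m jog '-0.36 0.43 0 0 0 0 -1; -0.36 0.43 0 0 0 0 -1; -0.36 0.43 0 0 0 0 -1; -0.14 0.18 0.1 0 0 0 -1; 0 0 0.2 0 0 0 -1'
python3 -m jog '0 0 0.2 0 0 0 -1; 0 0 0.15 0 0 0 -1; 0 0 0 0 0 0 -1; 0 0 0 0 0 0 -1'
python3 - <<'E'
from h import *
print(sense()["tool_pos"])
d=snapshot("side")
print(blob(d,proj(d,(448,-249,20)),16,(12,90,100),(35,255,255),24),proj(d,(448.5,-249.4,20)))
d=snapshot("top");print(blob(d,proj(d,(448,-249,24)),20,(12,80,100),(35,255,255),24))
E
```

```text
time: 13.55
tool_pos: [448.2, -249.5, 185.4]
tcp_rot: [-180.0, 0.0, 180.0]
ft_force: [-0.3, 0.6, 1.0]
finger_gap: 80.2
grip_force: 0.0
time: 14.18
tool_pos: [504.7, -184.2, 267.7]
tcp_rot: [-179.9, 0.1, 179.8]
ft_force: [0.3, -0.6, 0.1]
finger_gap: 85.2
grip_force: 0.0
time: 14.8
tool_pos: [627.7, -35.0, 237.1]
tcp_rot: [-180.0, 0.2, -179.8]
ft_force: [-0.3, -0.4, -1.1]
finger_gap: 85.4
grip_force: 0.0
time: 15.3
tool_pos: [626.3, -37.1, 201.0]
tcp_rot: [-180.0, 0.0, 180.0]
ft_force: [-0.1, -0.1, 0.8]
finger_gap: 85.5
grip_force: 0.0
[626.25839383 -37.08848933 200.97128058]
[ 451.5 -243.5   69.8  314.6  178.6   48.1   69.7] [314.06272132 178.96637924]
[ 447.3 -249.6   46.8  376.9  243.4   44.7   44.7]
```

Brass measures at (447.3,-249.6) on the pad, right at its centre. Take the red cup back to its seat.

```bash
python3 -m jog '0 0 0.135 0 0 0 -1; 0 0 0 0 0 0 -1; 0 0 0 0 0 0 0; 0 0 0 0 0 0 1; 0 0 0 0 0 0 1' 50
python3 -m jog '0 0 0 0 0 0 1; 0 0 0 0 0 0 1; 0 0 -0.15 0 0 0 1; 0 0 -0.3 0 0 0 1; 0 0 -0.25 0 0 0 1'
python3 -m jog '0.1 0.14 0 0 0 0 1; 0.2 0.35 0 0 0 0 1; 0.2 0.4 0 0 0 0 1; 0.2 0.4 0 0 0 0 1; 0.2 0.4 0 0 0 0 1'
python3 -m jog '0.2 0.4 0 0 0 0 1; 0.2 0.4 0 0 0 0 1; 0.2 0.35 0 0 0 0 1; 0.19 0.29 0 0 0 0 1; 0 0 0 0 0 0 1'
python3 -m jog '0 0 0.25 0 0 0 1; 0 0 0.25 0 0 0 1; 0 0 0 0 0 0 1; 0 0 0 0 0 0 1'
```

```text
time: 16.02
tool_pos: [626.4, -36.5, 187.5]
tcp_rot: [-180.0, 0.0, -180.0]
ft_force: [0.2, -0.2, 1.2]
finger_gap: 61.2
grip_force: 54.8
time: 16.65
tool_pos: [626.0, -36.5, 258.4]
tcp_rot: [-180.0, -0.0, 180.0]
ft_force: [0.3, 0.4, -2.8]
finger_gap: 61.2
grip_force: 55.0
time: 17.27
tool_pos: [533.8, 134.2, 255.3]
tcp_rot: [-180.0, -0.2, -180.0]
ft_force: [-0.3, 0.6, -2.1]
finger_gap: 61.4
grip_force: 55.0
time: 17.9
tool_pos: [454.3, 278.3, 255.3]
tcp_rot: [-180.0, -0.2, -179.8]
ft_force: [1.1, -1.2, -1.6]
finger_gap: 61.0
grip_force: 55.0
time: 18.4
tool_pos: [457.2, 276.3, 207.3]
tcp_rot: [-180.0, -0.0, 180.0]
ft_force: [-0.2, 1.0, -1.9]
finger_gap: 60.8
grip_force: 55.3
```

Cup on the seat floor at T≈184.4. Lower the last 22 mm, release, rise and fly to the blue cup at (454,-24.7).

```bash
python3 -m jog '0 0 0.12 0 0 0 1; 0 0 0.06 0 0 0 1; 0 0 0.04 0 0 0 1; 0 0 0 0 0 0 1; 0 0 0 0 0 0 1'
python3 -m jog '0 0 0.007 0 0 0 1; 0 0 0 0 0 0 1; 0 0 0 0 0 0 0.2; 0 0 0 0 0 0 -1; 0 0 0 0 0 0 -1'
python3 -m jog '0 0 -0.15 0 0 0 -1; 0 0 -0.3 0 0 0 -1; 0 0 -0.25 0 0 0 -1; 0 -0.2 0 0 0 0 -1; 0 -0.4 0 0 0 0 -1'
python3 -m jog '0 -0.5 0 0 0 0 -1; 0 -0.5 0 0 0 0 -1; 0 -0.5 0 0 0 0 -1; 0.01 -0.45 0 0 0 0 -1; 0.02 -0.26 0 0 0 0 -1'
python3 -m jog '0 -0.2 0 0 0 0 -1; 0 0 0.25 0 0 0 -1; 0 0 0.25 0 0 0 -1; 0 0 0 0 0 0 -1; 0 0 0 0 0 0 -1'
python3 - <<'E'
from h import *
d=snapshot("top");a=d["img"][200:280,130:330]
print("seatR",blob(d,(167,239),24,(0,0,60),(180,255,255),10))
cv2.imwrite("pics/c2.png",cv2.resize(a[:,:,::-1],None,fx=4,fy=4,interpolation=2))
E
```

```text
time: 19.02
tool_pos: [457.2, 276.5, 185.1]
tcp_rot: [180.0, 0.0, -180.0]
ft_force: [-0.5, -0.3, -1.7]
finger_gap: 61.4
grip_force: 55.3
time: 19.65
tool_pos: [457.3, 276.5, 184.5]
tcp_rot: [180.0, 0.0, -180.0]
ft_force: [-0.7, -0.8, -0.3]
finger_gap: 85.2
grip_force: 0.0
time: 20.27
tool_pos: [457.1, 215.9, 254.8]
tcp_rot: [180.0, 0.1, -179.9]
ft_force: [0.3, -1.0, -0.1]
finger_gap: 85.2
grip_force: 0.0
time: 20.9
tool_pos: [453.2, -7.1, 253.8]
tcp_rot: [-180.0, -0.1, 179.9]
ft_force: [0.2, 0.7, 0.3]
finger_gap: 85.5
grip_force: 0.0
time: 21.52
tool_pos: [454.1, -24.8, 204.8]
tcp_rot: [-180.0, 0.0, 180.0]
ft_force: [-0.7, -0.1, 0.4]
finger_gap: 85.5
grip_force: 0.0
seatR [456.8 277.1  98.5 167.5 238.1  96.   94.3]
```

View pics/c2.png

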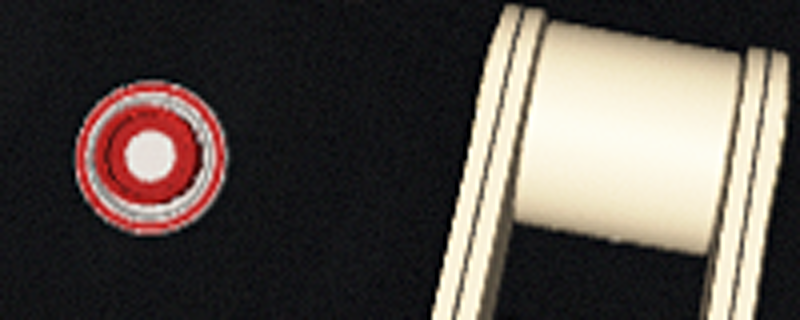

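The crop shows the empty red cup at (149,154), standing inside its red ring at (151,158). Next the blue cup: grip, lift, and carry over the ejector.

```bash
python3 -m jog '0 0 0.12 0 0 0 -1; 0 0 0.085 0 0 0 -1; 0 0 0 0 0 0 -1; 0 0 0 0 0 0 0; 0 0 0 0 0 0 1' 50
python3 -m jog '0 0 0 0 0 0 1; 0 0 0 0 0 0 1; 0 0 -0.15 0 0 0 1; 0 0 -0.3 0 0 0 1; 0 0 -0.3 0 0 0 1'
python3 -m jog '-0.2 -0.02 0 0 0 0 1; -0.4 -0.03 0 0 0 0 1; -0.5 -0.03 0 0 0 0 1; -0.4 -0.03 0 0 0 0 1; -0.22 -0.01 0 0 0 0 1'
python3 -m jog '0 0 0 0 0 0 1; 0 0 0 0 0 0 1; 0 0 0 0 0 0 1'
python3 - <<'E'
from h import *
d=snapshot("side");u,v=proj(d,(626,-37.5,60)).astype(int);a=d["img"][v-60:v+60,u-80:u+80]
cv2.imwrite("pics/g6.png",cv2.resize(a[:,:,::-1],(800,600),interpolation=2))
E
```

```text
time: 22.2
tool_pos: [454.5, -24.5, 184.3]
tcp_rot: [-180.0, 0.0, -180.0]
ft_force: [0.1, -0.2, -3.0]
finger_gap: 60.8
grip_force: 54.4
time: 22.82
tool_pos: [453.8, -24.5, 260.0]
tcp_rot: [180.0, -0.0, 180.0]
ft_force: [0.7, 0.1, -1.6]
finger_gap: 61.0
grip_force: 54.7
time: 23.45
tool_pos: [627.7, -36.7, 259.4]
tcp_rot: [-180.0, 0.0, -180.0]
ft_force: [-0.4, 0.4, -1.5]
finger_gap: 60.8
grip_force: 54.9
time: 23.82
tool_pos: [625.3, -36.5, 258.9]
tcp_rot: [180.0, -0.0, 180.0]
ft_force: [-0.4, 1.0, -2.3]
finger_gap: 60.8
grip_force: 54.9
```

View pics/g6.png

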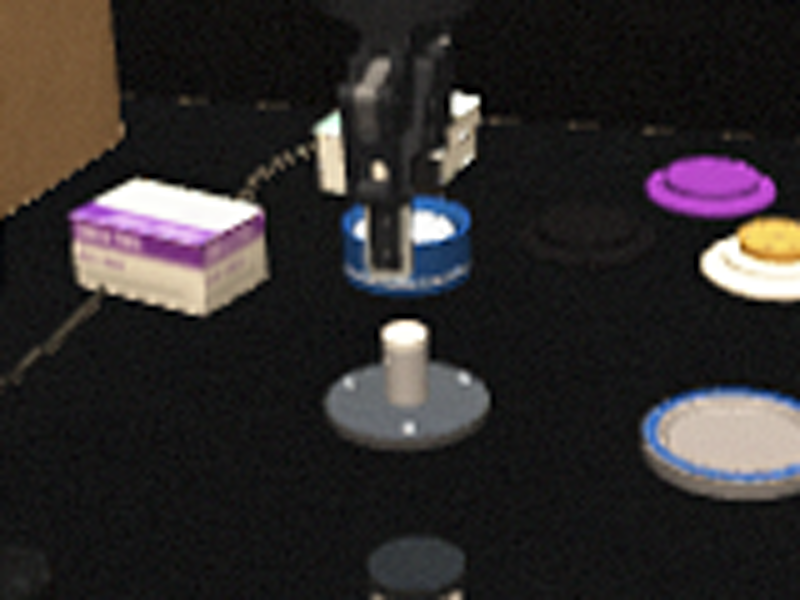

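The side crop shows the blue cup level at (407,245), above the post at (405,360), just as the red one was. The brass disc is flat on the pad. Lower, release and rise.

```bash
python3 -m jog '-0.007 0 0.25 0 0 0 1; 0 0 0.08 0 0 0 1; 0 0 0.08 0 0 0 1; 0 0 0.08 0 0 0 1; 0 0 0.08 0 0 0 1'
python3 -m jog '0 0 0.06 0 0 0 1; 0 0 0.04 0 0 0 1; 0 0 0.03 0 0 0 1; 0 0 0 0 0 0 1; 0 0 0 0 0 0 1'
```

```text
time: 24.5
tool_pos: [627.1, -36.6, 201.9]
tcp_rot: [-180.0, 0.1, -180.0]
ft_force: [0.1, 0.3, -1.1]
finger_gap: 60.8
grip_force: 54.9
time: 25.12
tool_pos: [627.0, -36.5, 189.1]
tcp_rot: [-180.0, 0.0, -180.0]
ft_force: [-0.2, -0.3, -0.8]
finger_gap: 60.8
grip_force: 54.9
```

```bash
python3 -m jog '0 0 0.015 0 0 0 1; 0 0 0 0 0 0 1; 0 0 0 0 0 0 0.2; 0 0 0 0 0 0 -1; 0 0 0 0 0 0 -1'
python3 -m jog '0 0 0 0 0 0 -1; 0 0 -0.15 0 0 0 -1; 0 0 -0.3 0 0 0 -1; 0 0 -0.25 0 0 0 -1; 0 0 0 0 0 0 -1'
python3 - <<'E'
from h import *
d=snapshot("side");u,v=proj(d,(626,-37.5,30)).astype(int);a=d["img"][v-60:v+60,u-80:u+80]
cv2.imwrite("pics/g7.png",cv2.resize(a[:,:,::-1],(800,600),interpolation=2))
E
```

```text
time: 25.75
tool_pos: [627.0, -36.5, 187.6]
tcp_rot: [-180.0, 0.0, -180.0]
ft_force: [-0.8, 0.1, 0.1]
finger_gap: 85.5
grip_force: 0.0
time: 26.38
tool_pos: [628.3, -36.7, 261.4]
tcp_rot: [-179.9, 0.4, -180.0]
ft_force: [-0.0, -0.3, -0.9]
finger_gap: 85.8
grip_force: 0.0
```

View pics/g7.png

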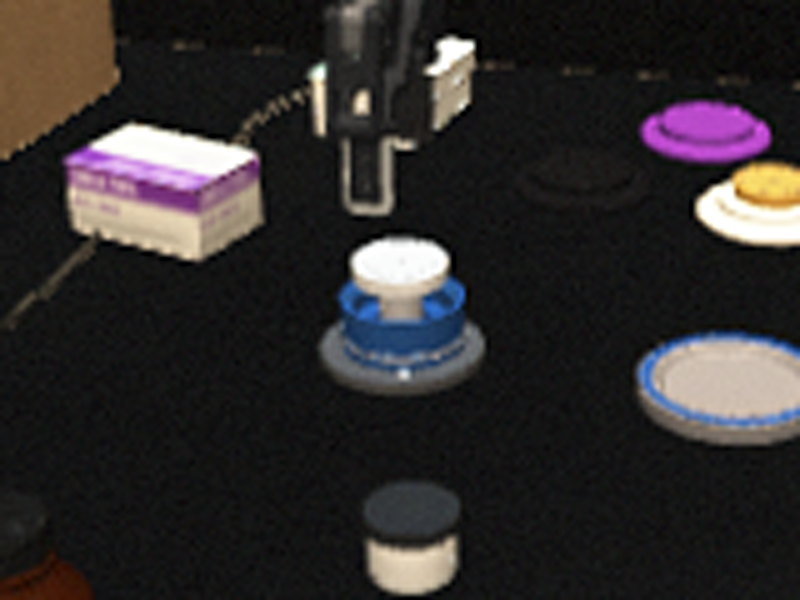

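The side crop shows the aluminium disc level at (400,265) on the post, with the blue cup down on the foot and brass still on the pad. Grip the aluminium disc and carry it to the red cup.

```bash
python3 -m jog '0 0 0.2 0 0 0 -1; 0 0 0.15 0 0 0 -1; 0 0 0.05 0 0 0 -1; 0 0 0 0 0 0 -1; 0 0 0 0 0 0 -1' 30
```

```text
time: 27.05
tool_pos: [627.1, -36.6, 217.7]
tcp_rot: [-180.0, 0.0, -180.0]
ft_force: [1.3, 0.5, -0.5]
finger_gap: 85.0
grip_force: 0.0
```

```bash
python3 -m jog '0 0 0 0 0 0 0; 0 0 0 0 0 0 0.2; 0 0 0 0 0 0 0.3; 0 0 0 0 0 0 0.5; 0 0 0 0 0 0 0.5' 30
python3 -m jog '0 0 0 0 0 0 0.5; 0 0 -0.1 0 0 0 0.5; 0 0 -0.25 0 0 0 0.5; 0 0 -0.2 0 0 0 0.5; 0 0 0 0 0 0 0.5'
python3 -m jog '0.1 0.14 0 0 0 0 0.5; 0.2 0.35 0 0 0 0 0.5; 0.2 0.4 0 0 0 0 0.5; 0.2 0.4 0 0 0 0 0.5; 0.2 0.4 0 0 0 0 0.5'
python3 -m jog '0.2 0.4 0 0 0 0 0.5; 0.2 0.4 0 0 0 0 0.5; 0.2 0.35 0 0 0 0 0.5; 0.2 0.29 0 0 0 0 0.5; 0 0 0 0 0 0 0.5'
python3 -m jog '0 0 0.25 0 0 0 0.5; 0 0 0.15 0 0 0 0.5; 0 0 0 0 0 0 0.5; 0 0 0 0 0 0 0.5'
python3 - <<'E'
from h import *
print(sense()["tool_pos"])
d=snapshot("side");u,v=proj(d,(457,276.5,40)).astype(int);a=d["img"][v-45:v+45,u-60:u+60]
cv2.imwrite("pics/g8.png",cv2.resize(a[:,:,::-1],(800,600),interpolation=2))
E
```

```text
time: 27.68
tool_pos: [627.2, -36.6, 217.9]
tcp_rot: [-180.0, 0.1, 180.0]
ft_force: [-0.6, 1.3, 4.8]
finger_gap: 46.5
grip_force: 30.9
time: 28.3
tool_pos: [627.8, -36.7, 275.0]
tcp_rot: [-180.0, 0.3, -180.0]
ft_force: [0.4, -0.3, 0.1]
finger_gap: 46.2
grip_force: 30.9
time: 28.92
tool_pos: [534.7, 134.2, 270.7]
tcp_rot: [-180.0, -0.2, -180.0]
ft_force: [1.0, 0.2, 0.0]
finger_gap: 46.8
grip_force: 31.0
time: 29.55
tool_pos: [454.1, 278.3, 270.7]
tcp_rot: [-180.0, -0.2, -179.8]
ft_force: [0.6, -0.2, -0.5]
finger_gap: 46.5
grip_force: 31.0
time: 30.05
tool_pos: [457.1, 276.3, 232.6]
tcp_rot: [180.0, 0.0, 180.0]
ft_force: [-0.0, 0.5, -0.9]
finger_gap: 46.3
grip_force: 31.0
[457.13923814 276.27477962 232.61986868]
```

View pics/g8.png

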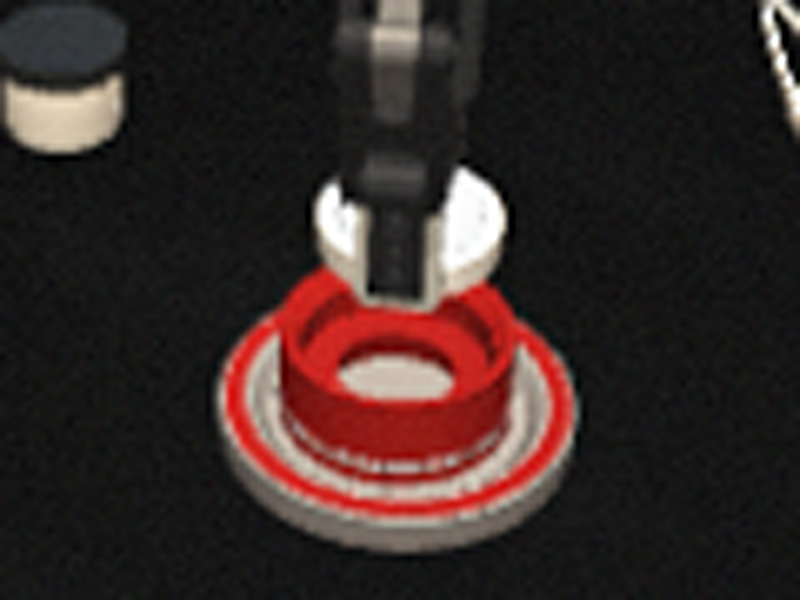

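Run:
```python
from h import *
d=snapshot("side");u,v=proj(d,(457,276.5,40)).astype(int)
for p in [(457,276.5,10),(457,276.5,32),(457,276.5,65),(455,276.5,65),(457,276.5,60)]:print(p,(proj(d,p)-[u-60,v-45])*6.667)
```

```text
(457, 276.5, 10) [396.52580504 389.71553567]
(457, 276.5, 32) [399.56281235 324.95548232]
(457, 276.5, 65) [404.29361362 224.07757485]
(455, 276.5, 65) [411.96918286 224.86443123]
(457, 276.5, 60) [403.56283321 239.66047393]
```

The crop shows the disc centre at column 411, where 404 is expected above the cup (mouth centre at 399): the disc sits 2 mm short in x. Correct that, lower into the mouth and let go.

```bash
python3 -m jog '-0.02 0 0.15 0 0 0 0.5; 0 0 0.08 0 0 0 0.5; 0 0 0.05 0 0 0 0.5; 0 0 0 0 0 0 0.5; 0 0 0 0 0 0 0.5'
python3 -m jog '0 0 0.01 0 0 0 0.5; 0 0 0 0 0 0 0.3; 0 0 0 0 0 0 0; 0 0 0 0 0 0 -1; 0 0 0 0 0 0 -1'
python3 -m jog '0 0 -0.15 0 0 0 -1; 0 0 -0.3 0 0 0 -1; 0 0 -0.2 0 0 0 -1; 0 0 0 0 0 0 -1; 0 0 0 0 0 0 -1'
python3 - <<'E'
from h import *
d=snapshot("side");u,v=proj(d,(457,276.5,40)).astype(int);a=d["img"][v-45:v+45,u-60:u+60]
cv2.imwrite("pics/g9.png",cv2.resize(a[:,:,::-1],(800,600),interpolation=2))
E
```

```text
time: 30.78
tool_pos: [458.9, 276.5, 204.3]
tcp_rot: [-180.0, -0.0, -180.0]
ft_force: [-0.5, 0.3, -1.2]
finger_gap: 46.1
grip_force: 31.1
time: 31.4
tool_pos: [458.9, 276.5, 203.4]
tcp_rot: [180.0, 0.0, 180.0]
ft_force: [0.3, -0.5, 0.6]
finger_gap: 80.0
grip_force: 0.0
time: 32.02
tool_pos: [458.7, 276.4, 268.0]
tcp_rot: [-180.0, -0.0, -180.0]
ft_force: [0.7, -0.1, -0.4]
finger_gap: 85.2
grip_force: 0.0
```

View pics/g9.png

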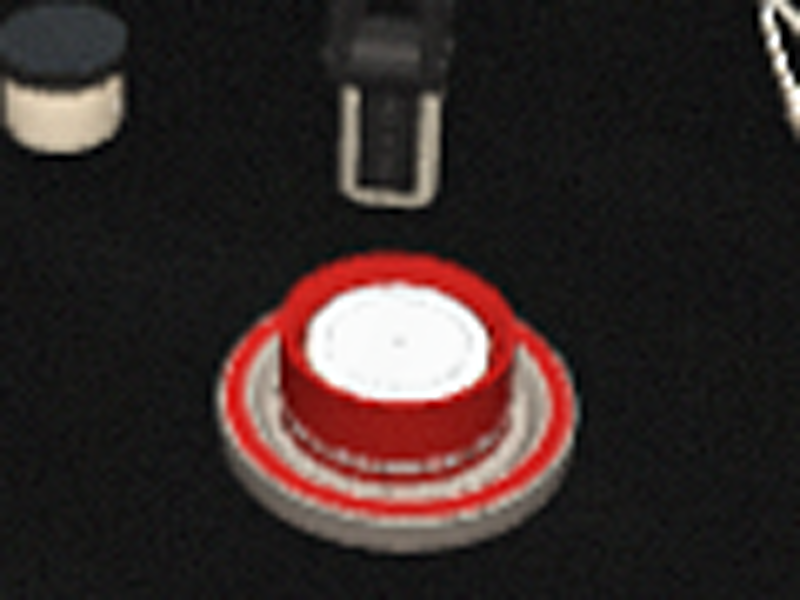

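The crop shows the aluminium disc flat on the ledge of the red cup, centre (398,342), rim even all round. Fetch the blue cup from the ejector.

```bash
python3 -m jog '-0.1 -0.14 0 0 0 0 -1; -0.2 -0.35 0 0 0 0 -1; -0.2 -0.4 0 0 0 0 -1; -0.2 -0.4 0 0 0 0 -1; -0.2 -0.4 0 0 0 0 -1'
python3 -m jog '-0.2 -0.4 0 0 0 0 -1; -0.2 -0.4 0 0 0 0 -1; -0.2 -0.35 0 0 0 0 -1; -0.18 -0.29 0 0 0 0 -1; 0 0 0 0 0 0 -1'
python3 -m jog '0 0 0.3 0 0 0 -1; 0 0 0.3 0 0 0 -1; 0 0 0.07 0 0 0 -1; 0 0 0 0 0 0 -1; 0 0 0 0 0 0 -1'
```

```text
time: 32.7
tool_pos: [549.4, 105.0, 267.5]
tcp_rot: [-180.0, -0.1, 180.0]
ft_force: [0.4, 0.3, -0.3]
finger_gap: 85.3
grip_force: 0.0
time: 33.33
tool_pos: [627.4, -39.9, 267.3]
tcp_rot: [-180.0, -0.0, 179.8]
ft_force: [0.5, 0.1, 0.3]
finger_gap: 85.5
grip_force: 0.0
time: 33.95
tool_pos: [627.6, -36.5, 202.9]
tcp_rot: [-180.0, 0.1, -180.0]
ft_force: [0.6, 0.1, 0.2]
finger_gap: 85.4
grip_force: 0.0
```

```bash
python3 -m jog '0.006 0 0.1 0 0 0 -1; 0 0 0.05 0 0 0 -1; 0 0 0 0 0 0 -1; 0 0 0 0 0 0 0; 0 0 0 0 0 0 1' 50
python3 -m jog '0 0 0 0 0 0 1; 0 0 0 0 0 0 1; 0 0 -0.15 0 0 0 1; 0 0 -0.3 0 0 0 1; 0 0 -0.3 0 0 0 1'
python3 -m jog '0.2 0.02 0 0 0 0 1; 0.4 0.03 0 0 0 0 1; 0.5 0.03 0 0 0 0 1; 0.4 0.03 0 0 0 0 1; 0.22 0.01 0 0 0 0 1'
python3 -m jog '0 0 0.25 0 0 0 1; 0 0 0.25 0 0 0 1; 0 0 0 0 0 0 1; 0 0 0 0 0 0 1; 0 0 0 0 0 0 1'
```

```text
time: 34.58
tool_pos: [626.6, -36.6, 186.9]
tcp_rot: [-180.0, 0.1, 180.0]
ft_force: [0.8, -0.3, -1.2]
finger_gap: 60.9
grip_force: 54.9
time: 35.2
tool_pos: [626.0, -36.5, 262.5]
tcp_rot: [180.0, -0.0, -180.0]
ft_force: [0.6, 1.0, -0.9]
finger_gap: 60.8
grip_force: 55.0
time: 35.83
tool_pos: [452.4, -24.2, 261.6]
tcp_rot: [180.0, -0.0, -180.0]
ft_force: [0.6, -0.6, 0.1]
finger_gap: 60.6
grip_force: 55.1
time: 36.45
tool_pos: [455.0, -24.6, 212.7]
tcp_rot: [-180.0, 0.1, -180.0]
ft_force: [0.8, -0.6, -0.8]
finger_gap: 60.8
grip_force: 55.0
```

```bash
python3 -m jog '0.005 0 0.15 0 0 0 1; 0 0 0.08 0 0 0 1; 0 0 0.05 0 0 0 1; 0 0 0 0 0 0 1; 0 0 0 0 0 0 1'
python3 -m jog '0 0 0.005 0 0 0 1; 0 0 0 0 0 0 1; 0 0 0 0 0 0 0.2; 0 0 0 0 0 0 -1; 0 0 0 0 0 0 -1'
python3 -m jog '0 0 -0.15 0 0 0 -1; 0 0 -0.3 0 0 0 -1; 0 0 -0.3 0 0 0 -1; 0 0 0 0 0 0 -1; 0 -0.2 0 0 0 0 -1'
python3 -m jog '0.02 -0.45 0 0 0 0 -1; 0.02 -0.5 0 0 0 0 -1; 0.02 -0.5 0 0 0 0 -1; 0 -0.4 0 0 0 0 -1; 0 -0.2 0 0 0 0 -1'
python3 -m jog '0 0 0.25 0 0 0 -1; 0 0 0.25 0 0 0 -1; 0 0 0 0 0 0 -1; 0 0 0 0 0 0 -1; 0 0 0 0 0 0 -1'
python3 - <<'E'
from h import *
d=snapshot("top")
print("seatB",blob(d,(287,241),24,(0,0,60),(180,255,255),10))
print("hole",blob(d,(287,241),9,(0,0,120),(180,90,255),17))
E
```

```text
time: 37.08
tool_pos: [454.0, -24.5, 183.6]
tcp_rot: [-180.0, -0.0, -180.0]
ft_force: [-2.7, 0.6, 6.6]
finger_gap: 61.2
grip_force: 55.9
time: 37.7
tool_pos: [453.7, -24.5, 182.6]
tcp_rot: [180.0, -0.0, -180.0]
ft_force: [-0.5, -0.1, 0.7]
finger_gap: 85.5
grip_force: 0.0
time: 38.33
tool_pos: [453.8, -44.0, 258.3]
tcp_rot: [180.0, 0.1, -179.9]
ft_force: [0.7, -0.9, -0.4]
finger_gap: 85.3
grip_force: 0.0
time: 38.95
tool_pos: [447.3, -251.2, 257.4]
tcp_rot: [180.0, -0.0, 179.9]
ft_force: [0.6, 0.8, 0.3]
finger_gap: 85.5
grip_force: 0.0
time: 39.58
tool_pos: [448.4, -249.7, 209.2]
tcp_rot: [-179.9, 0.1, -180.0]
ft_force: [0.2, 0.5, 0.4]
finger_gap: 85.1
grip_force: 0.0
seatB [453.8 -24.   98.7 287.5 241.5  95.8  95.8]
hole [453.1 -25.4  32.6 287.2 240.9  30.1  30.1]
```

The blue cup is back in its seat (hole at (453.1,-25.4), seat at (453.8,-24.0)). Now take the brass disc from the pad to the blue cup.

```bash
python3 -m jog '0 0 0.15 0 0 0 -1; 0 0 0.075 0 0 0 -1; 0 0 0 0 0 0 -1; 0 0 0 0 0 0 -1; 0 0 0 0 0 0 0' 30
python3 -m jog '0 0 0 0 0 0 0.2; 0 0 0 0 0 0 0.3; 0 0 0 0 0 0 0.5; 0 0 0 0 0 0 0.5; 0 0 0 0 0 0 0.5' 30
python3 -m jog '0 0 -0.1 0 0 0 0.5; 0 0 -0.3 0 0 0 0.5; 0 0 -0.3 0 0 0 0.5; 0 0.1 0 0 0 0 0.5; -0.02 0.3 0 0 0 0 0.5'
python3 -m jog '-0.02 0.45 0 0 0 0 0.5; -0.02 0.5 0 0 0 0 0.5; 0 0.45 0 0 0 0 0.5; 0 0.3 0 0 0 0 0.5; 0 0.15 0 0 0 0 0.5'
python3 -m jog '0 0 0.2 0 0 0 0.5; 0 0 0.03 0 0 0 0.5; 0 0 0 0 0 0 0.5; 0 0 0 0 0 0 0.5'
python3 - <<'E'
from h import *
print(sense()["tool_pos"])
d=snapshot("side");u,v=proj(d,(454,-25,40)).astype(int);a=d["img"][v-30:v+30,u-40:u+40]
for p in [(454,-24.5,10),(454,-24.5,32),(454,-24.5,60),(454,-24.5,70),(452,-24.5,70)]:print(p,(proj(d,p)-[u-40,v-30])*10)
cv2.imwrite("pics/g10.png",cv2.resize(a[:,:,::-1],(800,600),interpolation=2))
E
```

```text
time: 40.25
tool_pos: [448.0, -249.7, 185.6]
tcp_rot: [-180.0, 0.0, 180.0]
ft_force: [0.3, -0.9, 0.0]
finger_gap: 69.6
grip_force: 0.0
time: 40.88
tool_pos: [448.0, -249.7, 185.7]
tcp_rot: [-180.0, 0.0, -180.0]
ft_force: [-0.7, 2.1, 4.9]
finger_gap: 46.6
grip_force: 30.8
time: 41.5
tool_pos: [449.4, -209.4, 254.7]
tcp_rot: [180.0, -0.0, 179.9]
ft_force: [-0.6, -0.3, -2.0]
finger_gap: 46.2
grip_force: 31.5
time: 42.12
tool_pos: [452.9, -22.7, 253.9]
tcp_rot: [180.0, -0.1, -179.9]
ft_force: [-0.3, -0.1, -2.2]
finger_gap: 46.6
grip_force: 31.5
time: 42.62
tool_pos: [454.1, -25.0, 232.8]
tcp_rot: [-180.0, 0.0, 180.0]
ft_force: [0.4, 0.5, -2.2]
finger_gap: 46.4
grip_force: 31.5
[454.05343276 -24.9528246  232.81902637]
(454, -24.5, 10) [395.16055641 412.41831863]
(454, -24.5, 32) [399.94542771 334.15815899]
(454, -24.5, 60) [406.18677231 232.07628612]
(454, -24.5, 70) [408.45818153 194.92568439]
(452, -24.5, 70) [416.72510169 195.56142929]
```

View pics/g10.png

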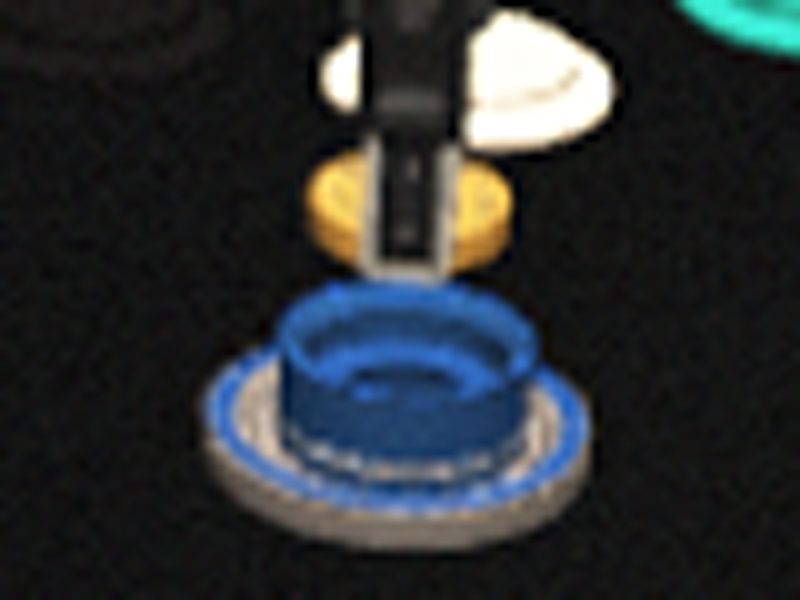

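The crop shows the disc centred at column 410.5 and the cup mouth at 409.5. Correcting for height, the disc sits 1.5 to 2 mm too far in +x. Correct, lower, release.

```bash
python3 -m jog '0.016 0 0.15 0 0 0 0.5; 0 0 0.08 0 0 0 0.5; 0 0 0.06 0 0 0 0.5; 0 0 0 0 0 0 0.5; 0 0 0 0 0 0 0.5'
python3 -m jog '0 0 0.007 0 0 0 0.5; 0 0 0 0 0 0 0.3; 0 0 0 0 0 0 0; 0 0 0 0 0 0 -1; 0 0 0 0 0 0 -1'
python3 -m jog '0 0 -0.15 0 0 0 -1; 0 0 -0.3 0 0 0 -1; 0 0 -0.3 0 0 0 -1; 0 0 -0.2 0 0 0 -1; 0 0 0 0 0 0 -1'
python3 -m jog '-0.3 -0.4 -0.2 0 0 0 -1; -0.3 -0.4 0 0 0 0 -1; -0.2 -0.4 0 0 0 0 -1; 0 -0.4 0 0 0 0 -1; 0 0 0 0 0 0 -1'
python3 - <<'E'
from h import *
t=snapshot("top");s=snapshot("side")
print("seatB",blob(t,(287,241),24,(0,0,60),(180,255,255),10))
print("brass",blob(t,(287,241),16,(12,90,100),(35,255,255),27), blob(s,proj(s,(454,-25,27)),18,(12,90,100),(35,255,255),27))
print("seatR",blob(t,(167,239),24,(0,0,60),(180,255,255),10))
print("alu",blob(t,(167,239),12,(0,0,130),(180,90,255),27))
print("jar",blob(t,(217,191),14,(0,0,30),(180,255,255),33))
b=[cv2.resize(d["img"][v-30:v+30,u-40:u+40,::-1],(400,300),interpolation=2) for d,p in [(s,(454,-25,25)),(s,(457,276,25)),(t,(454,-25,25)),(t,(457,276,25))] for u,v in [proj(d,p).astype(int)]]
cv2.imwrite("pics/fin.png",np.vstack([np.hstack(b[:2]),np.hstack(b[2:])]))
E
```

```text
time: 43.3
tool_pos: [452.2, -24.5, 203.1]
tcp_rot: [-180.0, 0.0, -180.0]
ft_force: [0.4, 0.1, -1.1]
finger_gap: 46.5
grip_force: 31.7
time: 43.92
tool_pos: [452.3, -24.5, 202.6]
tcp_rot: [-180.0, 0.0, -180.0]
ft_force: [0.0, 1.1, 0.3]
finger_gap: 80.8
grip_force: 0.0
time: 44.55
tool_pos: [453.1, -24.7, 300.4]
tcp_rot: [-179.9, 0.3, -180.0]
ft_force: [0.0, -1.1, 0.1]
finger_gap: 85.6
grip_force: 0.0
time: 45.18
tool_pos: [531.7, -186.8, 316.3]
tcp_rot: [180.0, -0.1, 179.8]
ft_force: [0.0, 0.1, -0.1]
finger_gap: 85.3
grip_force: 0.0
seatB [453.8 -24.   98.7 288.7 240.4  95.8  95.8]
brass [452.1 -25.   47.7 287.  242.1  47.2  44.8] [452.9 -25.1  48.  307.8 210.6  47.2  39.6]
seatR [456.9 277.   98.4 166.9 238.7  96.   94.3]
alu [457.1 275.4  49.8 166.4 238.5  47.5  47.8]
jar [575.4 150.6  45.5 216.8 191.3  42.8  40.3]
```

View pics/fin.png

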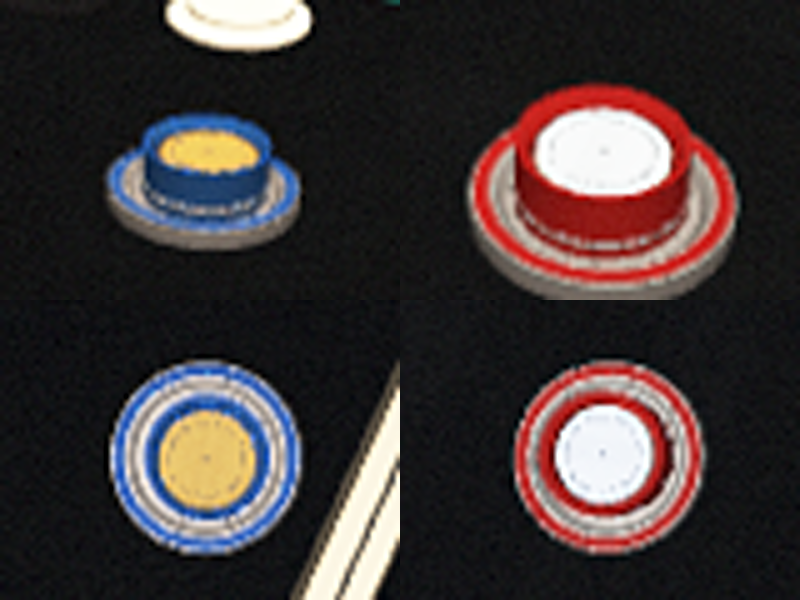

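Both discs lie flat in the right cups: brass at (208,150) in blue, aluminium at (602,150) in red. Each cup stands in its own seat, and the arm is clear.

```bash
python3 -c "
from bench import *
print(hand_in())"
```

```text
the job is handed in; nothing more can be done
None
```

The job is handed in at about 45 s of the 136 s allowed: the final pictures show the brass disc flat in the blue cup and the aluminium disc flat in the red cup, each cup in its own seat and the jar unmoved; I did not re-measure the amber bottle, and no verdict came back.

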